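# Raise the laptop stand: clip the leg in, slide its foot to the mark, cam it tight

### The arm

A 6-joint arm with a two-finger parallel gripper is mounted at the origin on the work surface. World frame = base frame: x ahead of the robot, y to its left, z up, the work surface at z = 0. Lengths are in m, angles in rad, forces in N, time in s.
With the tool pointing down it reaches from about 0.4 to 0.825 m from the base axis. Payload 7 kg.
Tool frame: the origin (TCP) lies midway between the tips of the shut fingers; the grasp point (between the pads) lies 19 mm behind it; z points along the fingers, y is the line along which they close (so a half turn about z gives the same grasp; the last joint's range is limited). The gripper opens to 88 mm and grips with 3 to 60 N. Pads are 19 mm wide; open, the fingers measure 130 mm over their backs; the gripper's body (78 mm by 193 mm) begins 47 mm behind the grasp point.
Start: joints at [-0.911, 0.359, 0.012, 0, -1.224, -0.288], TCP at [0.245, -0.629, 0.227] pointing down, gripper open.
Joint ranges: [-3.07, 3.07], [-1.43, 2.12], [-1.02, 1.25], [-3.03, 1.67], [-3.05, -0], [-3.03, 3.03]. Speed limits (rad/s): [2.39, 2.39, 3.01, 3.14, 3.14, 3.14].

### API

Orientations are given as a unit quaternion [w, x, y, z].
In Python, from workcell import r, cams, sign_off gives the robot as it stands.
- The arm moves only by the tool play_rows, never from a script. Its argument "steps" is a list of rows, each a list of 3 entries, a list of its own where there are three numbers: the closure, from 0 (fully open) to 1 (shut), then the shift along the tool's x, y, z in units of 30 mm (1.0 is 30 mm), then the turn about the tool's z in units of 8 degrees (1.0 is 8 degrees). In form: [[jaw, [tx, ty, tz], spin], ...]. A call has exactly 8 rows; each row shifts and turns the commanded pose from where the row before left it, along the tool's axes as they then stand; what a row does not reach is not made up. A row lasts 1/8 s, in which the tool goes at most 62.5 mm and 10.7 degrees, less where a joint would pass 70% of its speed; a pose out of reach is approached as far as the arm can. A call is refused whole if a number of a shift passes 1 or a number of a turn 1, either way. A call with a gripper value outside its range is refused whole. The fingers move at their own pace and stop on an object; the grip force is fixed at half the most. Time passes only in rows, so rows that do not move let the fingers close, or fill a call up. It gives the time, the measured TCP pose, the force, the opening and the grip force at its end, in the units of the state.
- r.sense(): the state, without advancing time (a new reading comes with each control period).
- cams.grab_frame(name): name is "scene" or "top" or "wrist"; returns the picture (400x640x3 uint8, red, green, blue); there is no depth.
- cams.camera_params(name): a dict with "vertical_fov" (degrees; the focal length in pixels is half the picture's height over the tangent of half this angle, whatever the lens; pixels are square), "cx", "cy" (the principal point, pixels), "world_from_camera" (4x4, takes a point from camera to world coordinates). Camera axes: x right, y down, z forward; pixel columns grow to the right and rows downward; lengths in m; the calibration is good to about 2 mm. A picture is of the moment at which its call begins: read the wrist's pose just before it. camera_params takes no time and is no camera call; for the wrist camera it gives the pose at the moment of the call.
- sign_off(): hands the job in; it is judged then, once.
The state is a dict: "clock": time; "joints": joint angles; "qd": joint speeds; "joint_torque": joint torques, N m; "position": TCP position; "tcp_rot": TCP orientation; "force": force on the tool from outside, world axes, zero at the start; "ft_torque": the same for the moment, N m; "grip_width": finger opening in m; "grip_force": force on a finger pad.
Only numpy, scipy, OpenCV 4.12 (cv2) and the standard library are available. Lean on these libraries where they do the work, as an engineer would, in place of code of your own. Each camera call takes 0.05 s, during which the arm holds its last target. There are 200 camera calls.

### The job

Raise the aluminium laptop stand to its working height: first press the small hinged keeper on the sliding foot of its rear leg down until it clicks shut over the leg's rod, then take the foot by its side plate and push it along the rail, lifting the platform, until its index ticks stand at the long line across the rail. Holding the foot there (the platform's weight pushes it back), squeeze the cam lever fully closed against it, and finish still holding the foot with the plate and the closed lever pinched in the gripper. Do not shift the stapler, the mouse or the note block.

Things in the scene. Friction and masses are not known exactly. Their poses are not given: they have to be found in the camera images.
- stand: Aluminium laptop stand, firm on the desk. Origin: on the desk under the rail's centre line; y along the rail (0.42 m, y -0.20 to +0.22), x across. Inverted-T rail: flange 72 mm wide, its top 6 mm up; web 10 mm wide to 22 mm up. Slatted platform (250 mm wide), hinged at y = -0.20, 30 mm up, propped near its free +y edge by the rear leg: two flat arms 130 mm long down to a rod in the sliding foot.
- platform_edge (a point): Middle of the platform's free edge, 225 mm from its hinge. Pushing the foot towards the stand's -y lifts it: about 105 mm above the desk at the start, 160 mm with the foot at the long line, where it is about 65 mm on the -y side of the leg rod (130 mm from the pinch point).
- long_mark (a point): Centre of the long dark line across the whole 72 mm rail flange (3 mm thick), 6 mm above the desk; axes as the stand. Short ticks at the flange's edges lie every 10 mm on either side of it.
- foot (a joint): Travel (m) of the leg's sliding foot towards the stand's -y: 0 at the start, its rear stop, where the platform's weight keeps it. At 0.060 its index ticks stand at the long line; the limit is 0.085. Pushing takes about 5 to 11 N at first, 2 to 5 N at the mark; let go with the lever open it slides back to 0.
- foot_index (a point): Point on the rail's centre line between the foot's two index ticks, straight below the leg rod, 6 mm above the desk; axes as the stand. From here the foot is a block 40 mm wide, y from -15 to +18 mm, up to 41 mm above the desk; then towards +y a narrow tail with the plate and the lever.
- foot_plate: Upright side plate of the foot's tail, one piece with the foot. Origin: on the desk on the rail's centre line, below the leg rod; axes as the stand. The plate lies 6 to 12 mm on the -x side of the centre line, y 18 to 104 mm, 8 to 44 mm above the desk; its outer face looks to -x. Nothing stands above the tail.
- thumb_rib (a point): Centre of the +y face of the thumb rib, which stands out 16 mm (to -x) from the plate's outer face, 9 to 43 mm above the desk, 6 mm thick. A finger beside the plate's outer face bears on this face to push the foot towards -y. It is 46 mm on the +y side of the leg rod.
- pinch (a point): Centre of the grasp of plate and closed lever: 64 mm on the +y side of foot_index (18 mm past the rib's face), 2 mm to its +x side, 34 mm above the desk; axes as the stand. The plate's outer face is 14 mm to its -x side; the closed lever's outer face 14 mm to its +x side (28 mm together).
- lever (a joint): Cam lever (rad): 0 fully closed, handle along the tail parallel to the plate; grows as it swings out to +x about an upright pin; starts 0.42 to 0.55, limit 0.9; stays where left. Closing takes 3 to 8 N at the pinch point; below about 0.4 it begins to clamp the foot to the rail, and closed it locks it.
- lever_handle: The lever's handle, 8 mm thick, 28 to 46 mm above the desk. Origin: on its pin, at mid thickness, 36 mm above the desk; the pin is 28 mm on the +y side and 12 mm on the +x side of foot_index. Its y axis runs along the handle to its free end, 74 mm from the pin; its x axis points out of its outer face, 4 mm from the origin.
- keeper (a joint): Hinged keeper on top of the foot block (rad): 0 shut (flat, its top 46 mm above the desk); starts open 0.7 to 1.1 and stays where left. Its spring catch is met at about 0.2 rad, takes 4 to 6 N near the free edge, and then holds it shut at 0.
- keeper_edge (a point): Point on the keeper's upper face, 24 mm from its pin, where to press. The keeper is 32 mm wide (along x), its free edge 33 mm from the pin; the pin lies along x, 44 mm above the desk, 13 mm on the +y side of foot_index. Shut, this point is 11 mm on the -y side of foot_index, 46 mm up. The leg's arms pass 36 mm to either side of it.
- stapler: Bystander: black stapler, 38 x 135 x 50 mm, beside the rail; origin at the centre of its underside.
- mouse: Bystander: grey computer mouse, 60 x 104 x 33 mm, beside the rail; origin at the centre of its underside.
- note_block: Bystander: block of paper notes, 76 x 76 x 30 mm; origin at the centre of its underside.

How it is judged:
By the outcome, as a careful person would: the job done as asked, in the order asked, and still so for the second after the job is handed in, while the arm keeps its last pose, push and grip.
It also fails if it takes over 54 s, if anything falls off the work surface, if the arm or the gripper's body presses on something with over 40 N, if the wrist force passes 120 N, or if a joint passes its speed limit or range.

## Working session

There is one attempt and no reset: what is moved stays moved. The work goes in short steps, Python scripts to look and compute and a tool call to move; the robot and the scene stay as the last step left them, time stands still between calls to the robot, and variables do not carry over. Pictures are saved under pics/ and viewed, at most 10 in all, crops included, and the job is handed in when it is done.

Besides the shell and the picture viewer there is one more tool, called after "Request:" in YAML: its name, and indented under it one key for each argument. play_rows: Moves the arm, as the interface text tells. Its arguments: {"type":"object","properties":{"steps":{"type":"array","items":{"type":"array"}}},"required":["steps"]}

```bash
mkdir -p pics
python3 - <<'E'
from workcell import r,cams
import cv2,numpy as np
s=r.sense();print(s['clock'],s['position'],s['tcp_rot'],s['grip_width'])
for n in ('scene','top'):
    cv2.imwrite(f'pics/{n}0.png',cams.grab_frame(n)[:,:,::-1])
    p=cams.camera_params(n);print(n,p['vertical_fov'],p['cx'],p['cy'],np.round(p['world_from_camera'],3).tolist())
E
```

```text
0.0 [ 0.24504343 -0.62844844  0.22565779] [-2.12226739e-04 -1.84780973e-01  9.82779403e-01  7.68984381e-04] 0.08758905206487552
scene 53.72686548727781 317.4146781841736 198.03927557280005 [[0.66, 0.419, -0.623, 1.046], [0.751, -0.366, 0.549, -0.323], [0.002, -0.831, -0.557, 0.567], [0.0, 0.0, 0.0, 1.0]]
top 52.192689466783825 320.76922436769155 204.49026855971795 [[-0.029, -0.997, 0.066, 0.455], [-0.999, 0.027, -0.026, 0.155], [0.025, -0.066, -0.997, 0.862], [0.0, 0.0, 0.0, 1.0]]
```

View pics/top0.png

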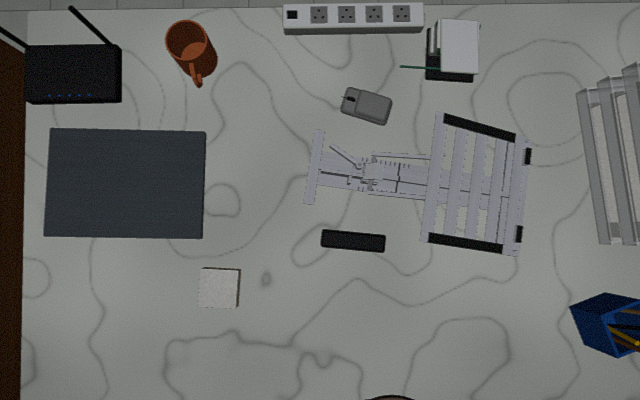

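View pics/scene0.png

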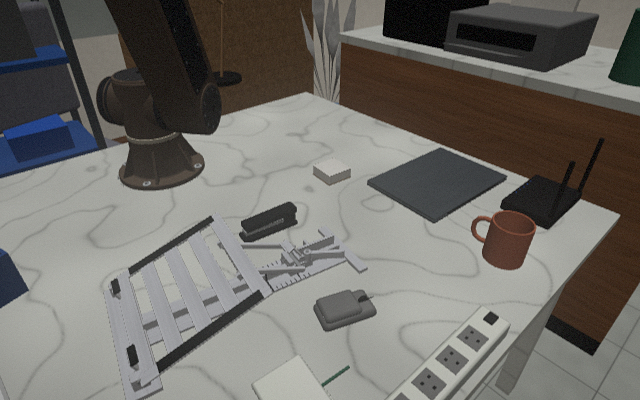

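Top view: the stand's +y end points image-left, with the end bar at (313,165). The foot is at about (370,172), the lever at (345,155), the long line at (398,177), the stapler at (353,240) and the mouse at (367,105). I'll zoom in.

Run:
```python
import cv2
a=cv2.imread('pics/top0.png')[120:220,295:445];cv2.imwrite('pics/tz.png',cv2.resize(a,None,fx=5.3,fy=5.3,interpolation=cv2.INTER_CUBIC))
```

```text
(no output)
```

View pics/tz.png

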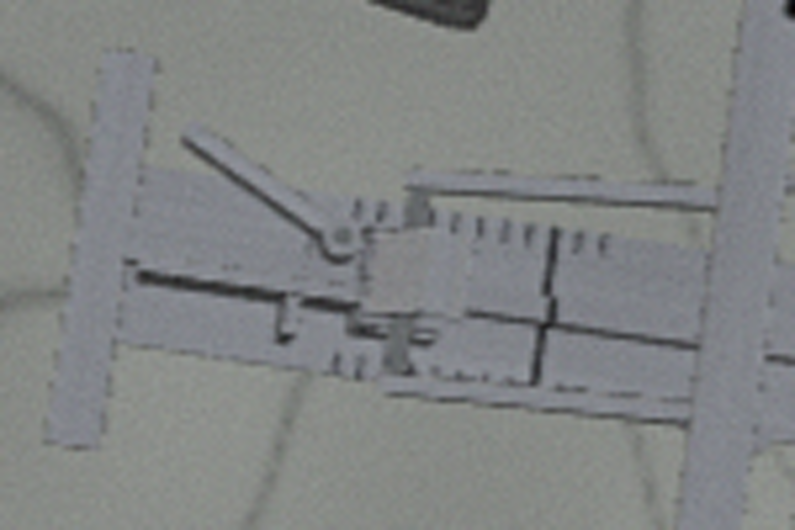

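```bash
cat > h.py <<'E'
import numpy as np
from workcell import r,cams
from scipy.spatial.transform import Rotation as R
def unproj(name,pts,z,p=None):
    p=p or cams.camera_params(name);T=np.array(p['world_from_camera']);f=200/np.tan(np.radians(p['vertical_fov']/2))
    out=[]
    for u,v in pts:
        d=T[:3,:3]@[(u-p['cx'])/f,(v-p['cy'])/f,1];out.append(T[:3,3]+d*(z-T[2,3])/d[2])
    return np.array(out)
def proj(name,P,p=None):
    p=p or cams.camera_params(name);T=np.array(p['world_from_camera']);f=200/np.tan(np.radians(p['vertical_fov']/2))
    c=(np.atleast_2d(P)-T[:3,3])@T[:3,:3];return c[:,:2]/c[:,2:]*f+[p['cx'],p['cy']]
def rot():
    q=r.sense()['tcp_rot'];return R.from_quat([q[1],q[2],q[3],q[0]]).as_matrix()
E
python3 - <<'E'
from h import *
c=lambda P:[(295+x/5.3,120+y/5.3) for x,y in P]
L=unproj('top',c([(555,230),(537,383)]),.006)
T=unproj('top',c([(145,170),(705,243)]),.006);B=unproj('top',c([(120,342),(390,380)]),.006)
W=unproj('top',c([(475,315),(695,347)]),.022)
lv=unproj('top',c([(343,237),(190,130)]),.046)
bar=unproj('top',c([(130,50),(75,447)]),.01)
print('line',L,L.mean(0),np.linalg.norm(L[0]-L[1]))
for n,a in (('T',T),('B',B),('W',W),('lv',lv)): d=a[0]-a[1];print(n,a.round(4).tolist(),np.degrees(np.arctan2(d[0],d[1])))
d=L[0]-L[1];print('line ang',np.degrees(np.arctan2(-d[1],d[0])));d=bar[0]-bar[1];print('bar',np.degrees(np.arctan2(-d[1],d[0])))
print(rot().round(3))
T=np.array(cams.camera_params('wrist')['world_from_camera']);print('wristcam in tool',((T[:3,3]-r.sense()['position'])@rot()).round(3))
E
```

```text
line [[ 0.59417231 -0.03814251  0.006     ]
 [ 0.5327459  -0.02834141  0.006     ]] [ 0.5634591  -0.03324196  0.006     ] 0.06220341988132671
T [[0.6225, 0.1257, 0.006], [0.5874, -0.0985, 0.006]] 8.888549340796082
B [[0.5535, 0.1377, 0.006], [0.5355, 0.0305, 0.006]] 9.550275197151255
W [[0.5587, -0.0016, 0.022], [0.5438, -0.0879, 0.022]] 9.785509750313908
lv [[0.587, 0.0523, 0.046], [0.6297, 0.1094, 0.046]] -143.2481822824227
line ang 9.06560627184908
bar 9.416602259836232
[[-0.932 -0.363 -0.001]
 [-0.363  0.932  0.001]
 [ 0.     0.001 -1.   ]]
wristcam in tool [ 0.068 -0.    -0.158]
```

Request:
play_rows:
  steps:
    - [1,[-0.74,0.67,0],-0.93]
    - [1,[-0.82,0.57,0],-0.93]
    - [1,[-0.89,0.46,0],-0.93]
    - [1,[-0.94,0.34,0],-0.93]
    - [1,[-0.98,0.22,0],-0.93]
    - [1,[-1,0.09,0],-0.93]
    - [1,[-1,-0.04,0],-0.93]
    - [1,[-0.99,-0.17,0],-0.92]

```text
clock: 1.1
position: [0.3523, -0.4125, 0.2262]
tcp_rot: [-0.0, -0.649, 0.761, 0.0]
force: [-0.2, -0.0, 0.9]
grip_width: 0.0131
grip_force: 0.0
```

Request:
play_rows:
  steps:
    - [1,[-0.95,-0.3,0],0]
    - [1,[-0.95,-0.3,0],0]
    - [1,[-0.95,-0.3,0],0]
    - [1,[-0.95,-0.3,0],0]
    - [1,[-0.95,-0.3,0],0]
    - [1,[-0.95,-0.3,0],0]
    - [1,[-0.95,-0.3,0],0]
    - [1,[-0.95,-0.3,0],0]

```text
clock: 2.1
position: [0.46, -0.1992, 0.2263]
tcp_rot: [-0.0, -0.648, 0.762, 0.0]
force: [-0.3, -0.6, -1.3]
grip_width: 0.0005
grip_force: 0.0
```

```bash
cat >> h.py <<'E'
a=np.radians(9.3);YS=np.array([np.sin(a),np.cos(a),0]);XS=np.array([np.cos(a),-np.sin(a),0]);FI=np.array([.5709,.0263,0])
def S(sx,sy,z,foot=0): return FI+XS*sx+YS*(sy-foot)+[0,0,z]
def rep(t):
    s=r.sense();d=rot().T@(t-s['position']);print('t',round(s['clock'],2),'pos',s['position'].round(4),'units',(d/.03).round(2),'yawerr deg',np.degrees(np.arctan2(-rot()[:,0]@XS,-rot()[:,0]@YS)).round(2),'F',np.round(s['force'],1),'w',round(s['grip_width'],4),'j6',round(s['joints'][5],2))
E
python3 -c "
from h import *
rep(S(0,-5e-3,.16))"
```

```text
t 2.1 pos [ 0.46   -0.1992  0.2263] units [-7.85 -2.44  2.21] yawerr deg -0.04 F [-0.3 -0.6 -1.3] w 0.0005 j6 -0.15
```

Request:
play_rows:
  steps:
    - [1,[-1,-0.3,0],0]
    - [1,[-1,-0.3,0],0]
    - [1,[-1,-0.3,0],0]
    - [1,[-1,-0.3,0],0]
    - [1,[-1,-0.3,0],0]
    - [1,[-1,-0.3,0],0]
    - [1,[-1,-0.3,0],0]
    - [1,[-0.85,-0.34,0],0]

```text
clock: 3.1
position: [0.5703, 0.0216, 0.2263]
tcp_rot: [-0.0, -0.648, 0.762, 0.0]
force: [-0.3, -0.9, 0.2]
grip_width: 0.0009
grip_force: 0.0
```

```bash
python3 -c "
from h import *
import cv2
rep(S(0,-5e-3,.16))
p=cams.camera_params('wrist')
cv2.imwrite('pics/w1.png',cams.grab_frame('wrist')[:,:,::-1])
for n,q in (('mark',S(0,-.06,.006)),('markL',S(-.036,-.06,.006)),('markR',S(.036,-.06,.006)),('idx',S(0,0,.006)),('plate end',S(-.012,.104,.044)),('rib face outer',S(-.028,.046,.043)),('pin',S(.012,.028,.046))): print(n,proj('wrist',q,p).round(0))
np.save('w1.npy',p,allow_pickle=True)
"
```

```text
t 3.1 pos [0.5703 0.0216 0.2263] units [0.01 0.   2.21] yawerr deg -0.06 F [-0.3 -0.9  0.2] w 0.0009 j6 -0.54
mark [[318. 136.]]
markL [[346. 136.]]
markR [[289. 136.]]
idx [[318. 183.]]
plate end [[327. 268.]]
rib face outer [[340. 225.]]
pin [[308. 212.]]
```

View pics/w1.png

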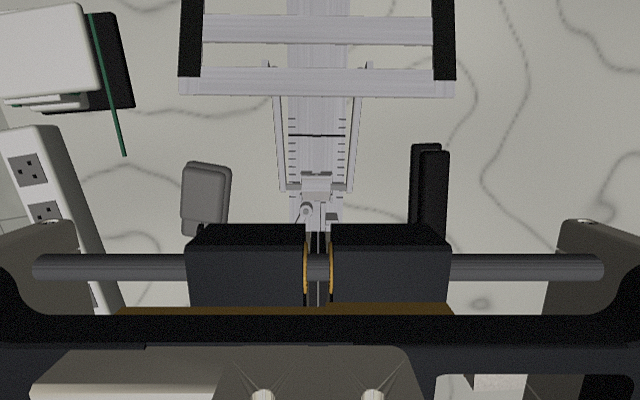

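The wrist view agrees with the model: long line at (318,135), lever pin at (307,211), keeper raised at (317,178). Now I'll press the keeper.

Request:
play_rows:
  steps:
    - [1,[0,0,1],0]
    - [1,[0,0,1],0]
    - [1,[0,0,1],0]
    - [1,[0,0,1],0]
    - [1,[0,0,0.6],0]
    - [1,[0,0,0.3],0]
    - [1,[0,0,0.2],0]
    - [1,[0,0,0.2],0]

```text
clock: 4.15
position: [0.57, 0.0182, 0.0697]
tcp_rot: [-0.002, -0.648, 0.761, -0.001]
force: [-9.9, -21.7, 32.2]
grip_width: 0.0003
grip_force: 15.7
```

```bash
python3 -c "
from h import *
rep(S(0,-5e-3,.045))
T=unproj('top',[(342,88),(392,95),(387,126),(341,115)],.02);print('mouse',[[((q-FI)@XS).round(3),((q-FI)@YS).round(3)] for q in T])
T=unproj('top',[(322,230),(385,234),(384,251),(322,247)],.05);print('stapler',[[((q-FI)@XS).round(3),((q-FI)@YS).round(3)] for q in T])
"
```

```text
t 4.15 pos [0.57   0.0182 0.0697] units [-0.11  0.01  0.82] yawerr deg -0.14 F [ -9.9 -21.7  32.2] w 0.0003 j6 -0.54
mouse [[np.float64(0.173), np.float64(0.084)], [np.float64(0.173), np.float64(-0.023)], [np.float64(0.106), np.float64(-0.021)], [np.float64(0.116), np.float64(0.078)]]
stapler [[np.float64(-0.129), np.float64(0.086)], [np.float64(-0.12), np.float64(-0.039)], [np.float64(-0.154), np.float64(-0.041)], [np.float64(-0.162), np.float64(0.082)]]
```

The flat tips jammed by friction on the keeper's raised edge. I'll lift off and come onto the keeper's upper face from its hinge side, sweeping it over.

Request:
play_rows:
  steps:
    - [1,[0,0,-0.5],0]
    - [1,[-0.4,0,0],0]
    - [1,[-0.4,0,0],0]
    - [1,[0,0,0.4],0]
    - [1,[0,0,0.34],0]
    - [1,[0.2,0,0],0]
    - [1,[0,0,0],0]
    - [1,[0,0,0],0]

```text
clock: 5.15
position: [0.5731, 0.038, 0.0606]
tcp_rot: [0.0, -0.648, 0.762, -0.0]
force: [0.5, -0.5, 0.3]
grip_width: 0.0005
grip_force: 0.0
```

```bash
python3 -c "
from h import *
rep(S(0,0,.06))"
```

```text
t 5.15 pos [0.5731 0.038  0.0606] units [0.4  0.01 0.02] yawerr deg -0.02 F [ 0.5 -0.5  0.3] w 0.0005 j6 -0.57
```

Request:
play_rows:
  steps:
    - [1,[0.1,0,0],0]
    - [1,[0.1,0,0],0]
    - [1,[0.1,0,0],0]
    - [1,[0.1,0,0],0]
    - [1,[0.05,0,0.05],0]
    - [1,[0.05,0,0.08],0]
    - [1,[0.05,0,0.08],0]
    - [1,[0,0,0],0]

```text
clock: 6.15
position: [0.57, 0.0218, 0.0537]
tcp_rot: [-0.0, -0.648, 0.762, 0.0]
force: [1.2, 0.4, 0.4]
grip_width: 0.0002
grip_force: 0.0
```

```bash
python3 -c "
from h import *
rep(S(0,-.006,.046))"
```

```text
t 6.15 pos [0.57   0.0218 0.0537] units [ 0.05 -0.01  0.26] yawerr deg -0.04 F [1.2 0.4 0.4] w 0.0002 j6 -0.54
```

Request:
play_rows:
  steps:
    - [1,[0.03,0,0.06],0]
    - [1,[0,0,0.06],0]
    - [1,[0,0,0.06],0]
    - [1,[0,0,0.04],0]
    - [1,[0,0,0.04],0]
    - [1,[0,0,0.03],0]
    - [1,[0,0,0.03],0]
    - [1,[0,0,0],0]

```text
clock: 7.15
position: [0.5702, 0.0212, 0.046]
tcp_rot: [0.0, -0.648, 0.762, -0.0]
force: [-5.8, 0.2, 17.9]
grip_width: 0.0002
grip_force: 8.5
```

Request:
play_rows:
  steps:
    - [1,[0,0,-0.9],0]
    - [0.5,[0,0,-1],0]
    - [0,[-0.4,0,-0.6],0]
    - [0,[-0.9,-0.4,0],0]
    - [0,[-0.9,-0.53,0],0]
    - [0,[0,0,0],0]
    - [0,[0,0,0],0]
    - [0,[0,0,0],0]

```text
clock: 8.15
position: [0.6077, 0.0812, 0.1193]
tcp_rot: [-0.0, -0.648, 0.762, 0.0]
force: [0.1, 0.0, 1.0]
grip_width: 0.065
grip_force: 0.0
```

```bash
python3 -c "
from h import *
import cv2
rep(S(.028,.062,.025))
p=cams.camera_params('wrist');T=np.array(p['world_from_camera']);print(T.round(2).tolist())
im=cams.grab_frame('wrist')[:,:,::-1]
cv2.imwrite('pics/w2.png',im)
for n,q in (('mark',S(0,-.06,.006)),('idx',S(0,0,.006)),('keeper shut edge',S(0,-.020,.046)),('plate end',S(-.012,.104,.044)),('rib outer',S(-.028,.046,.043)),('pin',S(.012,.028,.046))): print(n,proj('wrist',q,p).round(0))
"
```

```text
t 8.15 pos [0.6077 0.0812 0.1193] units [-0.06 -0.02  3.14] yawerr deg -0.02 F [0.1 0.  1. ] w 0.065 j6 -0.61
[[-0.99, 0.16, 0.04, 0.6], [0.16, 0.95, 0.25, 0.01], [0.0, 0.25, -0.97, 0.28], [0.0, 0.0, 0.0, 1.0]]
mark [[350.  62.]]
idx [[348. 135.]]
keeper shut edge [[354. 109.]]
plate end [[363. 259.]]
rib outer [[385. 193.]]
pin [[337. 172.]]
```

View pics/w2.png

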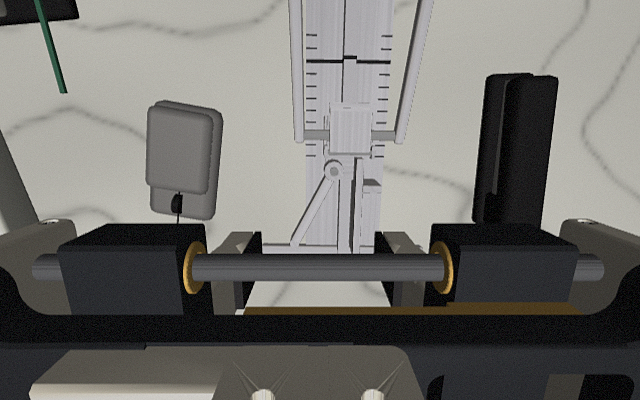

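The keeper is flat and shut at (350,130). The lever is open, with its pin at (334,170), and the rib is at (372,183). Next I'll lower the open gripper round the plate and lever.

Request:
play_rows:
  steps:
    - [0,[-0.1,0,0.5],0]
    - [0,[0,0,0.7],0]
    - [0,[0,0,0.7],0]
    - [0,[0,0,0.6],0]
    - [0,[0,0,0.5],0]
    - [0,[0,0,0.3],0]
    - [0,[0,0,0.17],0]
    - [0,[0,0,0],0]

```text
clock: 9.2
position: [0.6088, 0.0847, 0.0153]
tcp_rot: [-0.0, -0.648, 0.762, -0.0]
force: [0.4, -0.3, 0.1]
grip_width: 0.0874
grip_force: 0.0
```

```bash
python3 -c "
from h import *
rep(S(.028,.062,.015))"
```

```text
t 9.2 pos [0.6088 0.0847 0.0153] units [ 0.06 -0.    0.01] yawerr deg -0.04 F [ 0.4 -0.3  0.1] w 0.0874 j6 -0.62
```

Request:
play_rows:
  steps:
    - [0,[0.15,0,0],0]
    - [0,[0.15,0,0],0]
    - [0,[0.2,0,0],0]
    - [0,[0.3,0,0],0]
    - [0,[0.3,0,0],0]
    - [0,[0.3,0,0],0]
    - [0,[0.3,0,0],0]
    - [0,[0.3,0,0],0]

```text
clock: 10.2
position: [0.599, 0.0256, 0.0158]
tcp_rot: [0.001, -0.648, 0.762, 0.0]
force: [-1.5, 5.0, 1.0]
grip_width: 0.0877
grip_force: 1.9
```

```bash
python3 -c "
from h import *
import cv2
rep(S(.028,.0555,.015,.06))
p=cams.camera_params('wrist')
im=cams.grab_frame('wrist')[:,:,::-1]
cv2.imwrite('pics/w3.png',cv2.resize(im[0:220,200:500],None,fx=2.6,fy=2.6))
for n,q in (('mark',S(0,-.06,.006)),('m-10mm',S(0,-.05,.006))): print(n,proj('wrist',q,p).round(0), ((proj('wrist',q,p)-[200,0])*2.6).round())
"
```

```text
t 10.2 pos [0.599  0.0256 0.0158] units [ 0.28 -0.01  0.03] yawerr deg -0.02 F [-1.5  5.   1. ] w 0.0877 j6 -0.53
mark [[368. 134.]] [[436. 348.]]
m-10mm [[367. 152.]] [[434. 395.]]
```

View pics/w3.png

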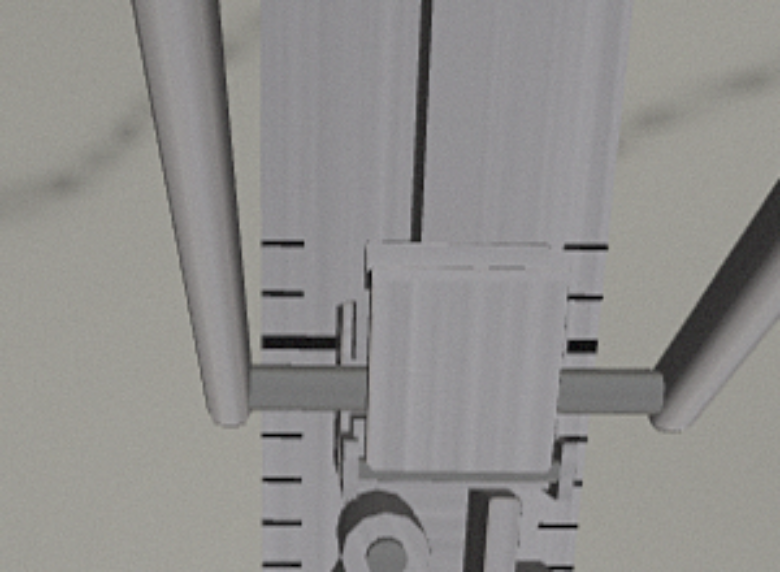

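The foot is moving. The long line is at crop rows 342–346, the rod at row 388 and the lever pin at (387,553). I'll work out the remaining travel from the pin.

```bash
python3 -c "
from h import *
c=lambda x,y:(200+x/2.6,y/2.6)
ys=lambda q:round(float((q-FI)@YS),4)
m=[ys(unproj('wrist',[c(x,y)],.006)[0]) for x,y in((300,342.5),(582,346.5))]
pin=unproj('wrist',[c(387,553)],.046)[0];k=unproj('wrist',[c(460,243)],.046)[0]
print('mark',m,'pin',ys(pin),(pin-FI)@XS,'kedge',ys(k))
for z in (.03,.034,.038): print(z,[ys(unproj('wrist',[c(x,y)],z)[0]) for x,y in((310,388),(610,391))])
mm=np.mean(m);print('remaining by pin',ys(pin)-.028-mm,'kedge',ys(k)+.020-mm)
"
```

```text
mark [-0.0621, -0.0613] pin -0.0271 0.013627101710687362 kedge -0.0783
0.03 [-0.0544, -0.0539]
0.034 [-0.0547, -0.0542]
0.038 [-0.055, -0.0545]
remaining by pin 0.006600000000000009 kedge 0.003400000000000014
```

Request:
play_rows:
  steps:
    - [0,[0.06,0,0],0]
    - [0,[0.06,0,0],0]
    - [0,[0.06,0,0],0]
    - [0,[0.04,0,0],0]
    - [0,[0,0,0],0]
    - [0,[0,0,0],0]
    - [0,[0,0,0],0]
    - [0,[0,0,0],0]

```text
clock: 11.25
position: [0.5982, 0.019, 0.0154]
tcp_rot: [0.0, -0.648, 0.762, -0.0]
force: [0.0, 2.2, 1.3]
grip_width: 0.0874
grip_force: 0.9
```

```bash
python3 -c "
from h import *
import cv2
rep(S(.028,.0555,.015,.06))
im=cams.grab_frame('wrist')[:,:,::-1]
cv2.imwrite('pics/w4.png',cv2.resize(im[80:240,270:470],None,fx=3.75,fy=3.75,interpolation=cv2.INTER_CUBIC))
"
```

```text
t 11.25 pos [0.5982 0.019  0.0154] units [0.06 0.   0.01] yawerr deg -0.05 F [0.  2.2 1.3] w 0.0874 j6 -0.52
```

View pics/w4.png

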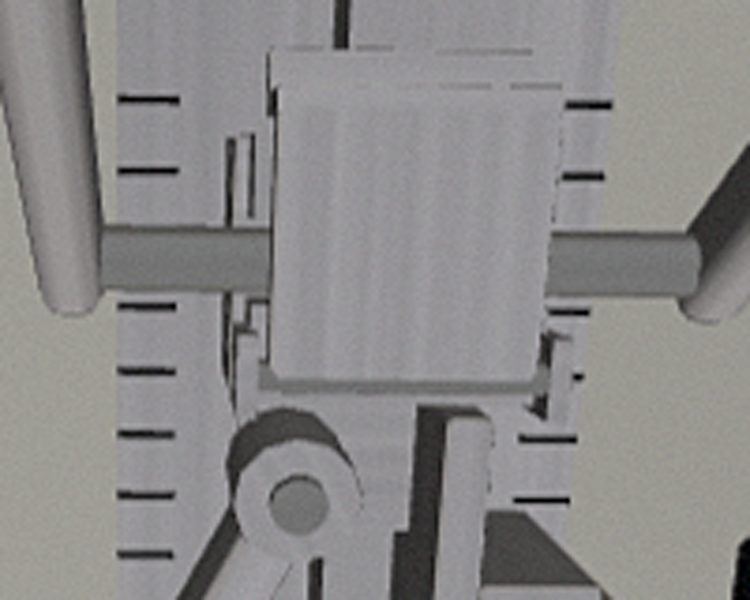

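```bash
python3 -c "
from h import *
c=lambda x,y:(270+x/3.75,80+y/3.75)
ys=lambda x,y,z:float((unproj('wrist',[c(x,y)],z)[0]-FI)@YS)
tk=[(148,99,-1),(148,170,-2+1),(148,306,1),(148,371,2),(148,434,3),(148,495,4)]
n=[2,1,-1,-2,-3,-4]
L=[ys(148,v,.006)+.01*k for v,k in zip([99,170,306,371,434,495],n)]
Rr=[ys(585,v,.006)+.01*k for v,k in zip([104,176,312,377],n)]
m=np.mean(L+Rr);print('mark',np.round(L,4),np.round(Rr,4),m)
pin=ys(300,502,.046);print('by pin(46)',pin-.028-m,'pin(48)',ys(300,502,.048)-.028-m)
for z in (.03,.034,.038):print('rod',z,np.mean([ys(185,259,z),ys(625,264,z)])-m)
print('kedge',ys(400,48,.046)+.02-m)
"
```

```text
mark [-0.0611 -0.0611 -0.0611 -0.0611 -0.0611 -0.0611] [-0.0605 -0.0604 -0.0603 -0.0602] -0.060810978338191046
by pin(46) 0.0005361329917429325 pin(48) -7.90086382022187e-05
rod 0.03 0.001003986589441029
rod 0.034 0.0006795154815877197
rod 0.038 0.0003550443737344103
kedge -0.0033319679218671433
```

Remaining travel is about 0.5 mm. I'll nudge that, then close the lever gradually while keeping the plate-side finger by the plate.

Request:
play_rows:
  steps:
    - [0.1,[0.02,0,0],0]
    - [0.17,[0,0.1,0],0]
    - [0.24,[0,0.1,0],0]
    - [0.31,[0,0.1,0],0]
    - [0.38,[0,0.1,0],0]
    - [0.45,[0,0.1,0],0]
    - [0.52,[0,0.1,0],0]
    - [0.55,[0,0.04,0],0]

```text
clock: 12.3
position: [0.5798, 0.0217, 0.0158]
tcp_rot: [0.001, -0.648, 0.762, -0.0]
force: [4.0, 2.3, 0.1]
grip_width: 0.0406
grip_force: 1.9
```

```bash
python3 -c "
from h import *
import cv2
rep(S(.0035,.0555,.015,.06))
im=cams.grab_frame('wrist')[:,:,::-1]
cv2.imwrite('pics/w5.png',cv2.resize(im[60:260,220:470],None,fx=3,fy=3,interpolation=cv2.INTER_CUBIC))
"
```

```text
t 12.3 pos [0.5798 0.0217 0.0158] units [0.05 0.2  0.03] yawerr deg -0.07 F [4.  2.3 0.1] w 0.0406 j6 -0.54
```

View pics/w5.png

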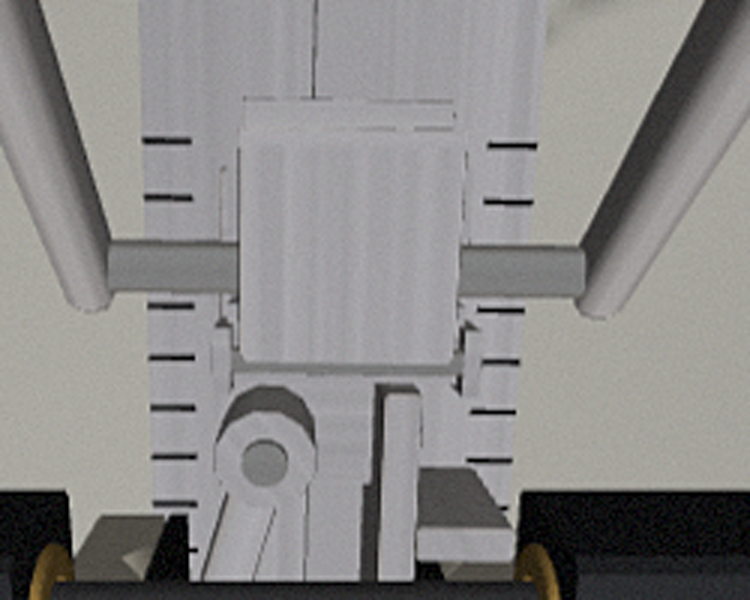

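```bash
cat > chk.py <<'E'
from h import *
import sys
def chk(l,rt,nl,nr,pin,rodL,rodR,s,u0,v0):
    ys=lambda x,y,z:float((unproj('wrist',[(u0+x/s,v0+y/s)],z)[0]-FI)@YS)
    L=[ys(l[0],v,.006)+.01*k for v,k in zip(l[1],nl)];Q=[ys(rt[0],v,.006)+.01*k for v,k in zip(rt[1],nr)]
    m=(np.mean(L)+np.mean(Q))/2;print(np.round(L,4),np.round(Q,4))
    print('pin46',ys(*pin,.046)-.028-m,'rod34',(ys(*rodL,.034)+ys(*rodR,.034))/2-m)
E
python3 -c "
from chk import *
chk((170,[140,197,306,357,408,456]),(503,[146,202,310,362,412,460]),[2,1,-1,-2,-3,-4],[2,1,-1,-2,-3,-4],(265,462),(175,266),(520,271),3,220,60)"
```

```text
[-0.0612 -0.0612 -0.0611 -0.0612 -0.0611 -0.0612] [-0.0603 -0.0604 -0.0604 -0.0603 -0.0604 -0.0605]
pin46 0.0004317710470629135 rod34 0.00030844113006527757
```

Request:
play_rows:
  steps:
    - [0.6,[0.02,0.07,0],0]
    - [0.65,[0,0.06,0],0]
    - [0.7,[0,0.04,0],0]
    - [0.8,[0,0,0],0]
    - [1,[0,0,0],0]
    - [1,[0,0,0],0]
    - [1,[0,0,0],0]
    - [1,[0,0,0],0]

```text
clock: 13.35
position: [0.5744, 0.0224, 0.0157]
tcp_rot: [0.001, -0.648, 0.762, -0.0]
force: [2.7, 5.6, 2.4]
grip_width: 0.0272
grip_force: 30.3
```

```bash
python3 -c "
from h import *
import cv2
rep(S(.0035,.0555,.015,.06));print(r.sense()['grip_force'])
im=cams.grab_frame('wrist')[:,:,::-1]
cv2.imwrite('pics/w6.png',cv2.resize(im[60:260,220:470],None,fx=3,fy=3,interpolation=cv2.INTER_CUBIC))
"
```

```text
t 13.35 pos [0.5744 0.0224 0.0157] units [0.04 0.02 0.02] yawerr deg -0.05 F [2.7 5.6 2.4] w 0.0272 j6 -0.54
30.30861780513078
```

View pics/w6.png

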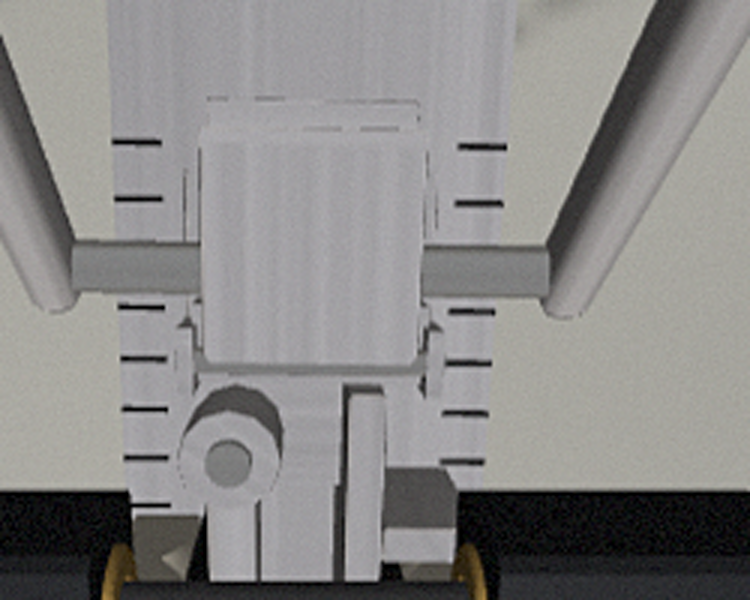

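```bash
python3 -c "
from chk import *
chk((140,[142,199,307,358,409,457]),(473,[147,204,312,363,413,461]),[2,1,-1,-2,-3,-4],[2,1,-1,-2,-3,-4],(228,463),(135,267),(485,271),3,220,60)"
```

```text
[-0.0611 -0.061  -0.0611 -0.0612 -0.0611 -0.0612] [-0.0603 -0.0602 -0.0602 -0.0604 -0.0604 -0.0605]
pin46 0.0002934638755569263 rod34 0.0001317068141232572
```

Request:
play_rows:
  steps:
    - [1,[0,0,0],0]
    - [1,[0,0,0],0]
    - [1,[0,0,0],0]
    - [1,[0,0,0],0]
    - [1,[0,0,0],0]
    - [1,[0,0,0],0]
    - [1,[0,0,0],0]
    - [1,[0,0,0],0]

```text
clock: 14.4
position: [0.5744, 0.0224, 0.0157]
tcp_rot: [0.001, -0.648, 0.762, -0.0]
force: [2.6, 5.5, 1.5]
grip_width: 0.0272
grip_force: 30.3
```

```bash
python3 -c "
from workcell import sign_off
print(sign_off())"
```

```text
the job is handed in; nothing more can be done
None
```

I handed the job in at 14.4 s: the keeper is shut, the foot is within about 0.3 mm of the long line by my camera measurement, and the lever is closed with the plate and lever still pinched at 30 N. My first press on the keeper jammed on its raised edge at about 32 N on the fingertips, and a second approach from its hinge side shut it.

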